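Load the pail on the parts carousel and hold it at the front

TASK

Pick up the small steel pail by its hoop handle, set it down (do not drop it) in the empty ring seat of the parts carousel and let go of it. Then grip the carousel's upright post and turn the carousel until the pail stands right at the pointer on the front of the base. Finish while still firmly gripping the post, holding the carousel still there; leave the coffee cup, foam insert and tape roll alone.

Things in the scene. Friction and masses are not known exactly. Their poses are not given: they have to be found in the camera images.
- pail: Loose small round steel pail, 60 mm across the rim (base 53 to 56 mm), 64 mm tall, about 250 g (hidden variation), with a stiff hoop handle that does not swing, rising over the mouth to 115 mm. Stands upright on the bench at the start. Origin: centre of its underside; z up; x runs along the handle's bar.
- pail_handle: The pail's hoop handle, fixed to the pail (same origin and axes as the pail): a horizontal black grip bar of rounded rectangular section, 14 mm thick, 18 mm high and 44 mm long along the pail's x, its centre 106 mm above the pail's underside, on two 6 mm steel wires down to the rim. Under the bar there is 33 mm of free space above the rim.
- pail_grip (a point): Centre of the handle's grip bar, on the pail's axis 106 mm above its underside. Axes as the pail.
- carousel_base: Fixed round dark steel base of the carousel, 280 mm across, 10 mm high, with the pointer (see point pointer) projecting from its front, roughly towards the robot. Origin: centre of its underside on the bench, which is on the turning axis (vertical). Its -x axis points to the pointer.
- carousel (a joint): Turning of the carousel's disc about the vertical axis through the base's centre, rad, counter-clockwise seen from above positive; 0 (or any whole turn) when the empty seat is at the pointer. Turns both ways without stops, friction about 0.08 N m (about 1 N at the post), and stays where it is left.
- disc_centre (a point): Centre of the carousel's aluminium disc on its surface, 22 mm above the bench, on the turning axis. Disc 256 mm across; at its middle a hub 36 mm across, top 62 mm above the bench. Every 60 degrees round it: the empty seat, two fixed grey cups on either side (54 mm across, tops 64 mm above the bench) and, opposite the seat, the post.
- seat (a point): The empty seat on the carousel: centre of the place where the pail's underside goes, on the disc's surface 22 mm above the bench, 85 mm from the turning axis. Round it stands a ring 8 mm high, inner diameter 70 mm, outer 80 mm. It turns with the carousel; its -x axis points outward from the turning axis, z up.
- post: The carousel's upright round steel grip post, 18 mm in diameter, 90 mm tall, standing on the disc 110 mm from the turning axis, opposite the seat, and turning with the carousel (fixed to it, so it turns between the fingers as it goes round). Origin: centre of its foot on the disc, 22 mm above the bench; z up. Its x axis points outward from the turning axis.
- post_top (a point): Centre of the top of the post, 112 mm above the bench, 110 mm from the turning axis. Axes as the post.
- front_spot (a point): Fixed point at the front of the carousel, 85 mm from the turning axis towards the pointer, 22 mm above the bench: where the seat's centre must finally be.
- pointer (a point): Pointer at the front of the base: fixed steel block, 16 mm wide, 40 mm long radially (reaching from 133 to 173 mm from the turning axis), 22 mm high. This point is the middle of its top, 153 mm from the turning axis.
- coffee_cup: Bystander, loose: paper coffee cup with grey lid, 82 mm across, 112 mm tall. Origin: centre of its underside.
- foam_insert: Bystander, loose: black foam block 150 x 110 x 35 mm with two cut-outs. Origin: centre of its underside.
- tape_roll: Bystander, loose: cardboard ring lying flat, 104 mm across, 48 mm high. Origin: centre of its underside.
Things that resemble listed ones, but are neither listed nor needed, are in the scene too. What is shaped like the pail but blue or orange is not meant.

How it is judged:
By the outcome, as a careful person would: the job done as asked, in the order asked, and still so for the second after the job is handed in, while the arm keeps its last pose, push and grip.
It also fails if it takes over 72 s, if anything falls off the work surface, if the arm or the gripper's body presses on something with over 40 N, if the wrist force passes 120 N, or if a joint passes its speed limit or range.

ROBOT

A 6-joint arm with a two-finger parallel gripper is mounted at the origin on the work surface. World frame = base frame: x ahead of the robot, y to its left, z up, the work surface at z = 0. Lengths are in m, angles in rad, forces in N, time in s.
With the tool pointing down it reaches from about 0.3 to 0.825 m from the base axis. Payload 5.4 kg.
Tool frame: the origin (TCP) lies at the centre of the arm's flange, where the gripper is bolted on; the fingertips stand 190 mm ahead of it and the grasp point (between the pads) lies 171 mm ahead of it; z points along the fingers, y is the direction in which the jaws open and shut (so a half turn about z gives the same grasp; the last joint's range is limited). The gripper opens to 92 mm and grips with 3 to 60 N. Pads are 20 mm wide; open, the fingers measure 128 mm over their backs; the gripper's body (75 mm by 189 mm) begins 69 mm behind the grasp point.
Start: joints at [-1.484, 0.158, 1.597, -0, 1.386, -0.21], TCP at [0.168, -0.55, 0.405] pointing down, gripper open.
Joint ranges: [-2.91, 2.91], [-0.94, 2.29], [0.18, 2.7], [-1.29, 4.43], [0.17, 2.64], [-3, 3]. Speed limits (rad/s): [2.57, 2.57, 3.14, 3.14, 3.14, 3.14].

INTERFACE

Orientations are given as a 3x3 rotation matrix whose columns are the frame's x, y, z axes.
In Python, from station import r gives the robot as it stands.
- The arm moves only by the tool step_arm, never from a script. Its arguments are lists of equal length, an entry for each row: "claw": the gripper's target within -1 to 1 (shut at 1, half-way at 0, fully open at -1); "slide": the shift along the world's x, y, z in cm, a list of three; "roll": the turn about the world's z in rad. A call has 1 to 12 rows; each row is the pose to reach, as a shift and turn from the pose commanded when the call began; what a row does not reach only later rows make up. A row lasts 1/12 s, in which the tool goes at most 41.7 mm and 7.16 degrees, less where a joint would pass 70% of its speed; a pose out of reach is approached as far as the arm can. A call with a gripper value outside its range is refused whole. The fingers move at their own pace and stop on an object; "grip_force" is the grip in N (left out, the last holds). Time passes only in rows, so rows that repeat a pose let the fingers close. It gives the time, the measured TCP pose, the force and the opening at its end, in the units of the state.
- r.state(): the state, without advancing time (a new reading comes with each control period).
- r.camera(name): name is "scene" or "top"; returns the picture (480x640x3 uint8, red, green, blue); there is no depth.
- r.camera_params(name): a dict with "mtx" (3x3 intrinsics, pixels), "k1" (the pictures are not rectified: a ray, as slopes to the right and down, at radius r is drawn at 1 + k1 r^2 times it, then the intrinsics apply), "cam_to_world" (4x4, takes a point from camera to world coordinates). Camera axes: x right, y up, looking along -z (the intrinsics and any distortion apply to the point x, -y, -z); pixel columns grow to the right and rows downward; lengths in m; the calibration is good to about 2 mm. A picture is of the moment at which its call begins. camera_params takes no time and is no camera call.
- r.job_done(): hands the job in, once; it reports no verdict.
Trained networks look in the newest picture that a camera, given by its name, has taken for a name from the list of things; names that differ only in an ending like _2 or _b are one class to them, and where a whole thing is asked for, a point or a joint stands for the part that bears it (a point fixed in the world has none). Each returns a list of dicts, best first, with "confidence" (0 to 1); they miss things now and then, are a little off and sometimes report something else, mostly with a low value. They report only what shows in the picture. A call takes as long as a camera call. They do not tell look-alikes from the thing itself.
- r.recognise(camera, target): "centre" ([column, row] in pixels, amid what is visible of it).
The state is a dict: "time": time; "joint_pos": joint angles; "joint_vel": joint speeds; "effort": joint torques, N m; "tool_pos": TCP position; "tool_rot": TCP orientation; "contact_force": force on the tool from outside, world axes, zero at the start; "ft_torque": the same for the moment, N m; "grip_width": finger opening in m.
Only numpy, scipy, OpenCV 4.12 (cv2) and the standard library are available. Lean on these libraries where they do the work, as an engineer would, in place of code of your own. Each camera call takes 0.05 s, during which the arm holds its last target. There are 200 camera calls.

## Working session

There is one attempt and no reset: what is moved stays moved. The work goes in short steps, Python scripts to look and compute and a tool call to move; the robot and the scene stay as the last step left them, time stands still between calls to the robot, and variables do not carry over. Pictures are saved under pics/ and viewed, about 8 in all and at most 12, crops included, and the job is handed in when it is done.

Besides the shell and the picture viewer there is one more tool, called after "Emit:" in YAML: its name, and indented under it one key for each argument. step_arm: Moves the arm, as the interface text tells. Its arguments: {"type":"object","properties":{"claw":{"type":"array","items":{"type":"number"}},"slide":{"type":"array","items":{"type":"array","items":{"type":"number"}}},"roll":{"type":"array","items":{"type":"number"}},"grip_force":{"type":"number"}},"required":["claw","slide","roll"]}

```bash
mkdir -p pics; cat > h.py <<'E'
import numpy as np, cv2
from station import r
def ray(cam,px):
    p=r.camera_params(cam);M=np.array(p["mtx"]);T=np.array(p["cam_to_world"])
    d=np.linalg.inv(M)@[px[0],px[1],1.];s=d[:2]/d[2];u=s.copy()
    for _ in range(30): u=s/(1+p["k1"]*(u@u))
    return T[:3,3],T[:3,:3]@np.array([u[0],-u[1],-1.])
def at(cam,px,z):
    o,d=ray(cam,px);return (o+d*(z-o[2])/d[2]).round(4)
def proj(cam,P):
    p=r.camera_params(cam);M=np.array(p["mtx"]);T=np.array(p["cam_to_world"])
    c=T[:3,:3].T@(np.array(P)-T[:3,3]);u=np.array([c[0],-c[1]])/-c[2]
    u=u*(1+p["k1"]*(u@u));return (M@[u[0],u[1],1])[:2].round(1)
def shot(cam,name):
    im=np.array(r.camera(cam));cv2.imwrite(f"pics/{name}.png",im[:,:,::-1]);return im
E
python3 - <<'E'
from h import *
for c in("top","scene"):
    shot(c,c+"1");print(c,np.array(r.camera_params(c)["cam_to_world"])[:3,3])
    for n,z in(("pail",.03),("pail_grip",.115),("carousel_base",.01),("post",.06),("post_top",.112),("seat",.022),("pointer",.022),("disc_centre",.062),("coffee_cup",.1),("tape_roll",.04),("foam_insert",.035)):
        for d in r.recognise(c,n)[:3]: print(c,n,round(d["confidence"],2),np.round(d["centre"],1),at(c,d["centre"],z))
print(r.state())
E
```

```text
top [0.38889299 0.01491953 1.59208198]
top pail 0.86 [426.1 218.6] [ 0.5224 -0.2665  0.03  ]
top pail 0.67 [382.1 213. ] [ 0.5378 -0.1454  0.03  ]
top pail 0.64 [384.2 257.1] [ 0.4172 -0.1503  0.03  ]
top pail_grip 0.91 [381.3 252.8] [ 0.4267 -0.1339  0.115 ]
top pail_grip 0.71 [382.4 217.1] [ 0.519  -0.1374  0.115 ]
top carousel_base 0.62 [256.5 202.7] [0.5689 0.2011 0.01  ]
top carousel_base 0.61 [255.8 206.5] [0.5583 0.2029 0.01  ]
top post 0.39 [216.  205.9] [0.5549 0.305  0.06  ]
top post_top 0.4 [255.3 211.8] [0.5335 0.192  0.112 ]
top seat 0.81 [256.8 205.2] [0.5606 0.1988 0.022 ]
top pointer 0.64 [256.5 211.4] [0.5434 0.1995 0.022 ]
top disc_centre 0.9 [257.4 204.3] [0.5586 0.1925 0.062 ]
top coffee_cup 0.59 [162.8 184.8] [0.6076 0.4415 0.1   ]
top tape_roll 0.65 [499.6 279. ] [ 0.356  -0.4669  0.04  ]
top foam_insert 0.67 [152.4 288.9] [0.3295 0.4851 0.035 ]
scene [ 1.2837046  -0.32731625  1.35273845]
scene pail 0.97 [276.9 235.9] [ 0.4202 -0.138   0.03  ]
scene pail 0.77 [244.2 276.4] [ 0.5135 -0.2635  0.03  ]
scene pail 0.73 [285.6 266.3] [ 0.5247 -0.1478  0.03  ]
scene pa
[... 1080 characters left out ...]
44010e-05,
        1.38620582e+00, -2.10115476e-01]), 'joint_vel': array([ 0.00013047, -0.00065342,  0.00064588, -0.00043286, -0.00115682,
       -0.00046436]), 'effort': array([-1.34926857e-03, -3.85567260e+01, -3.22364044e+01,  7.02211889e-02,
        3.06185789e-02, -3.91001311e-07]), 'tool_pos': array([ 0.16813703, -0.54985744,  0.40471487]), 'tool_rot': array([[ 9.56279944e-01,  2.92452846e-01,  2.81611024e-05],
       [ 2.92452846e-01, -9.56279945e-01, -1.10804026e-05],
       [ 2.36894021e-05,  1.88317614e-05, -1.00000000e+00]]), 'contact_force': array([-0.03536127,  0.16893601,  0.66547496]), 'ft_torque': array([0.0221264 , 0.06949647, 0.02568269]), 'grip_width': 0.09200565268095884}
```

View pics/top1.png

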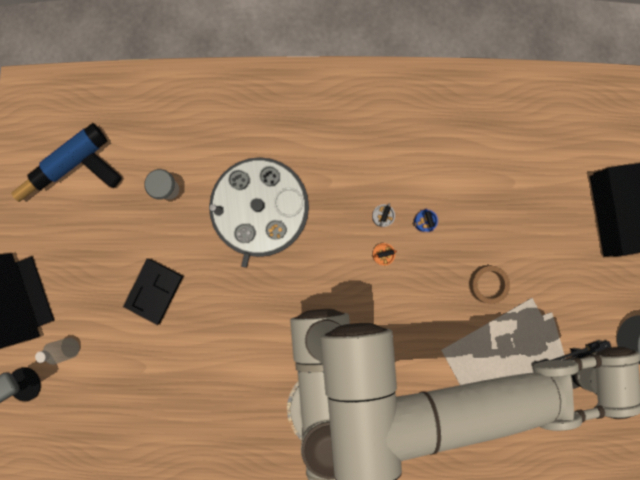

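View pics/scene1.png

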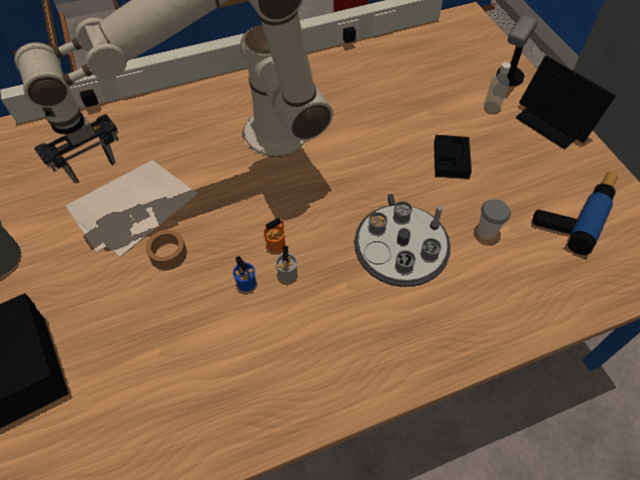

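The top view shows the steel pail at about (383,214), the blue one at (426,220) and the orange one at (384,254). The carousel is centred near (259,206) with its seat at (288,202), post at (216,209) and pointer at (246,260). The scene view agrees. I'll zoom in to get more precise values.

```bash
python3 - <<'E'
import cv2,numpy as np
t=cv2.imread("pics/top1.png");s=cv2.imread("pics/scene1.png")
Z=lambda im,x,y,w,h,k:cv2.resize(im[y:y+h,x:x+w],None,fx=k,fy=k,interpolation=cv2.INTER_CUBIC)
a=np.hstack([Z(t,200,150,120,120,3.3333),Z(s,350,180,120,120,3.3333)])
b=np.hstack([Z(t,355,190,80,40,5),Z(s,235,240,80,40,5)])
b=np.vstack([b]);cv2.imwrite("pics/z1.png",np.vstack([a,b]));print(np.vstack([a,b]).shape)
E
```

```text
(600, 800, 3)
```

View pics/z1.png

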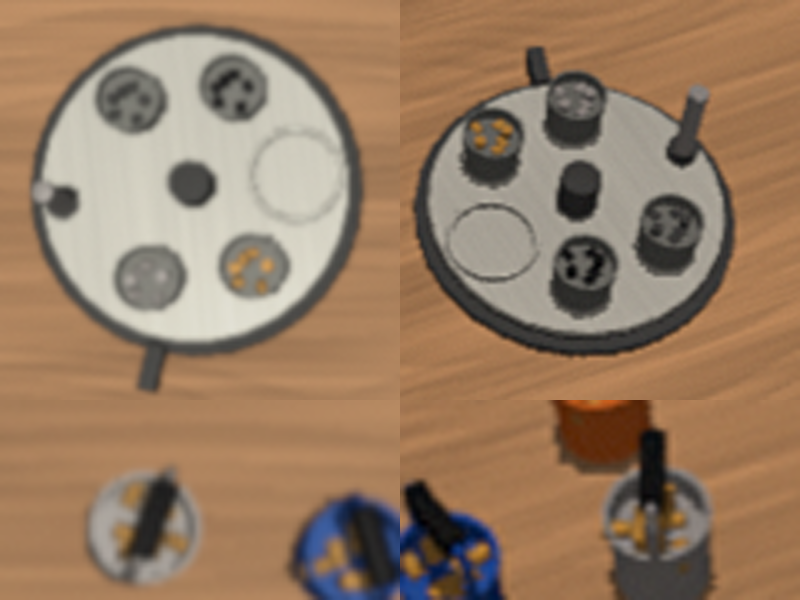

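```bash
python3 - <<'E'
from h import *
T=lambda x,y:(200+(x+.5)/3.3333-.5,150+(y+.5)/3.3333-.5)
S=lambda x,y:(350+(x-400+.5)/3.3333-.5,180+(y+.5)/3.3333-.5)
P=lambda x,y:(355+(x+.5)/5-.5,190+(y-400+.5)/5-.5)
Q=lambda x,y:(235+(x-400+.5)/5-.5,240+(y-400+.5)/5-.5)
def l(n,c,p,z): print(n,at(c,p,z))
for n,q,z in(("base",(197,189.5),.008),("hub",(189,183),.062),("seat",(298,175),.03),("post top",(42,191),.112),("post foot",(62,201),.03),("ptr tip",(149,391),.022),("ptr in",(155,345),.022)): l("T "+n,"top",T(*q),z)
for n,q,z in(("seat",(491,243),.03),("post top",(698,92),.112),("hub",(580,176),.062),("ptr tip",(536,48),.022)): l("S "+n,"scene",S(*q),z)
l("T rim","top",P(144,527),.064)
for q in((156,517),(138,550),(170,485)): l("T bar","top",P(*q),.115)
l("S rim","scene",Q(657,514),.064)
for q in((652,471),(652,437),(652,505)): l("S bar","scene",Q(*q),.113)
E
```

```text
T base [0.5584 0.1949 0.008 ]
T hub [0.5579 0.1953 0.062 ]
T seat [0.5679 0.1093 0.03  ]
T post top [0.5465 0.305  0.112 ]
T post foot [0.5469 0.3043 0.03  ]
T ptr tip [0.3906 0.2321 0.022 ]
T ptr in [0.4284 0.2273 0.022 ]
S seat [0.5767 0.1066 0.03  ]
S post top [0.5482 0.3035 0.112 ]
S hub [0.5606 0.1939 0.062 ]
S ptr tip [0.3962 0.2344 0.022 ]
T rim [ 0.5292 -0.1454  0.064 ]
T bar [ 0.5297 -0.1463  0.115 ]
T bar [ 0.5126 -0.1368  0.115 ]
T bar [ 0.5463 -0.1537  0.115 ]
S rim [ 0.5331 -0.1474  0.064 ]
S bar [ 0.5358 -0.1481  0.113 ]
S bar [ 0.5157 -0.1412  0.113 ]
S bar [ 0.5555 -0.1549  0.113 ]
```

Turning axis ≈ (0.559, 0.195), with the post at 96°, the seat at -83.5° and the pointer at 167°. That means turning clockwise by about 109°. The pail is at (0.531, -0.147) with its bar at about -23°. Now I'll move above the pail.

Emit:
step_arm:
  claw: [-0.3, -0.3, -0.3, -0.3, -0.3, -0.3, -0.3, -0.3, -0.3, -0.3, -0.3, -0.3]
  slide:
    - [3, 3.3, 0]
    - [6, 6.7, 0]
    - [9, 10, 0]
    - [12, 13.3, 0]
    - [15, 16.7, 0]
    - [18, 20, 0]
    - [21, 23.3, 0]
    - [24, 26.7, 0]
    - [27, 30, 0]
    - [30, 33.3, 0]
    - [33, 36.6, 0]
    - [34.5, 38.5, 0]
  roll: [-0.06, -0.12, -0.18, -0.24, -0.3, -0.36, -0.42, -0.48, -0.54, -0.6, -0.66, -0.7]
  grip_force: 25

```text
time: 2.2
tool_pos: [0.5032, -0.1759, 0.405]
tool_rot: [[0.919, -0.395, 0.001], [-0.395, -0.919, -0.0], [0.001, 0.0, -1.0]]
contact_force: [-0.0, -0.6, -0.8]
grip_width: 0.0597
```

Emit:
step_arm:
  claw: [-0.3, -0.3, -0.3, -0.3, -0.3, -0.3]
  slide:
    - [1.0, 1.0, -2]
    - [1.8, 1.8, -4]
    - [1.8, 1.8, -6.5]
    - [1.8, 1.8, -7.5]
    - [1.8, 1.8, -7.5]
    - [1.8, 1.8, -7.5]
  roll: [0, 0, 0, 0, 0, 0]

```text
time: 2.7
tool_pos: [0.52, -0.1601, 0.3299]
tool_rot: [[0.92, -0.393, -0.0], [-0.393, -0.92, 0.0], [-0.001, 0.0, -1.0]]
contact_force: [-0.6, -0.2, 0.0]
grip_width: 0.0596
```

```bash
python3 - <<'E'
from h import *
s=r.state();print(s["tool_pos"],s["tool_rot"][:,1])
t=shot("top","t2");s=shot("scene","s2")
Z=lambda im,x,y:cv2.resize(im[y:y+100,x:x+100],None,fx=4,fy=4,interpolation=cv2.INTER_CUBIC)
cv2.imwrite("pics/z2.png",np.hstack([Z(t,335,165),Z(s,235,200)])[:,:,::-1])
E
```

```text
[ 0.51995981 -0.16006003  0.32990569] [-3.92864262e-01 -9.19596472e-01  1.21309672e-05]
```

View pics/z2.png

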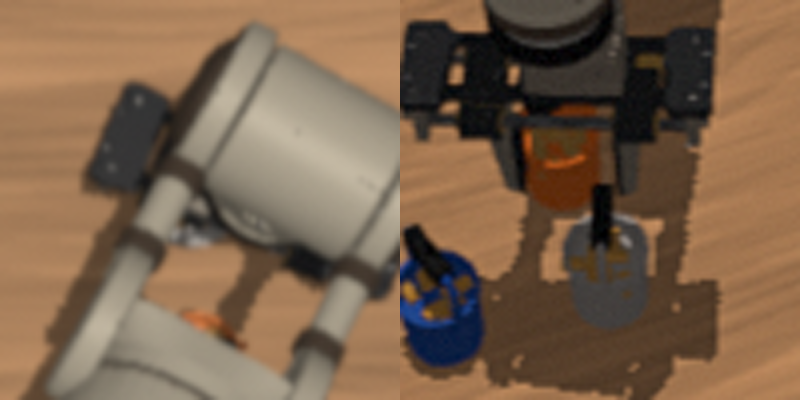

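The scene crop shows the bar at (285.5, 254) with the tips about 1.5 cm short of it. The move was cut short and the tool stands at (0.520, -0.160). I'll correct that and descend.

Emit:
step_arm:
  claw: [-0.3, -0.3, -0.3, -0.3, -0.3, -0.3, -0.3, -0.3, -0.3, -0.3]
  slide:
    - [0.6, 0.7, 0]
    - [1.2, 1.3, 0]
    - [1.2, 1.3, 0]
    - [1.2, 1.3, -1]
    - [1.2, 1.3, -2]
    - [1.2, 1.3, -3]
    - [1.2, 1.3, -4]
    - [1.2, 1.3, -5.0]
    - [1.2, 1.3, -5.3]
    - [1.2, 1.3, -5.3]
  roll: [0, 0, 0, 0, 0, 0, 0, 0, 0, 0]

```text
time: 3.63
tool_pos: [0.5315, -0.1466, 0.275]
tool_rot: [[0.92, -0.393, -0.003], [-0.393, -0.92, 0.001], [-0.003, -0.0, -1.0]]
contact_force: [-0.4, 0.2, 0.5]
grip_width: 0.0599
```

Emit:
step_arm:
  claw: [0.2, 0.4, 0.5, 0.6, 0.7, 0.8, 0.9, 1, 1, 1, 1, 1]
  slide:
    - [0, 0, 0]
    - [0, 0, 0]
    - [0, 0, 0]
    - [0, 0, 0]
    - [0, 0, 0]
    - [0, 0, 0]
    - [0, 0, 0]
    - [0, 0, 0]
    - [0, 0, 0]
    - [0, 0, 0]
    - [0, 0, 0]
    - [0, 0, 0]
  roll: [0, 0, 0, 0, 0, 0, 0, 0, 0, 0, 0, 0]
  grip_force: 25

```text
time: 4.63
tool_pos: [0.5322, -0.1468, 0.2768]
tool_rot: [[0.92, -0.392, 0.0], [-0.392, -0.92, -0.0], [0.0, 0.0, -1.0]]
contact_force: [-1.0, 0.5, 1.2]
grip_width: 0.0135
```

Gripped: the opening is 13.5 mm against a 14 mm bar. I'll lift it, then move toward the seat.

Emit:
step_arm:
  claw: [1, 1, 1, 1, 1, 1, 1, 1]
  slide:
    - [0, 0, 0.5]
    - [0, 0, 2]
    - [0, 0, 4]
    - [0, 0, 6]
    - [0, 0, 8]
    - [0, 0, 10]
    - [0, 0, 10]
    - [0, 0, 10]
  roll: [0, 0, 0, 0, 0, 0, 0, 0]
  grip_force: 30

```text
time: 5.3
tool_pos: [0.5322, -0.1468, 0.377]
tool_rot: [[0.92, -0.392, 0.001], [-0.392, -0.92, -0.001], [0.001, 0.0, -1.0]]
contact_force: [0.4, 0.1, -3.6]
grip_width: 0.014
```

Emit:
step_arm:
  claw: [1, 1, 1, 1, 1, 1, 1, 1, 1, 1, 1, 1]
  slide:
    - [0.2, 1, 0]
    - [0.5, 3, 0]
    - [0.9, 6, 0]
    - [1.3, 9, 0]
    - [1.8, 12, 0]
    - [2.2, 15, 0]
    - [2.7, 18, 0]
    - [3.1, 21, 0]
    - [3.5, 23.5, 0]
    - [3.7, 25, 0]
    - [3.7, 25.7, 0]
    - [3.7, 25.7, 0]
  roll: [0, 0, 0, 0, 0, 0, 0, 0, 0, 0, 0, 0]

```text
time: 6.3
tool_pos: [0.5683, 0.112, 0.3747]
tool_rot: [[0.921, -0.39, -0.004], [-0.39, -0.921, 0.0], [-0.004, 0.001, -1.0]]
contact_force: [0.2, 0.5, -3.1]
grip_width: 0.0137
```

Emit:
step_arm:
  claw: [1, 1, 1, 1, 1, 1, 1]
  slide:
    - [0, 0, -1]
    - [0, 0, -2.5]
    - [0, 0, -4]
    - [0, 0, -5]
    - [0, 0, -5.5]
    - [0, 0, -5.5]
    - [0, 0, -5.5]
  roll: [0, 0, 0, 0, 0, 0, 0]

```text
time: 6.88
tool_pos: [0.5692, 0.1098, 0.3216]
tool_rot: [[0.92, -0.393, -0.0], [-0.393, -0.92, -0.0], [-0.0, 0.0, -1.0]]
contact_force: [0.4, 0.6, -3.5]
grip_width: 0.0141
```

```bash
python3 - <<'E'
from h import *
s=r.state();print(s["tool_pos"],s["contact_force"],s["grip_width"])
t=shot("top","t3");s=shot("scene","s3")
Z=lambda im,x,y:cv2.resize(im[y:y+100,x:x+100],None,fx=4,fy=4,interpolation=cv2.INTER_CUBIC)
cv2.imwrite("pics/z3.png",np.hstack([Z(t,230,140),Z(s,340,175)])[:,:,::-1])
for z in(.022,.03): print("seat ring proj",proj("scene",(.5686,.1103,z)))
print("pail bottom/rim expected", *[proj("scene",(.569,.110,z)) for z in (.045,.109,.151)])
E
```

```text
[0.5691618  0.10976637 0.32164713] [ 0.39527512  0.55568751 -3.49781813] 0.014111352087255374
seat ring proj [376.7 251.4]
seat ring proj [377.  249.9]
pail bottom/rim expected [377.3 247.2] [379.2 234.6] [380.5 225.8]
```

View pics/z3.png

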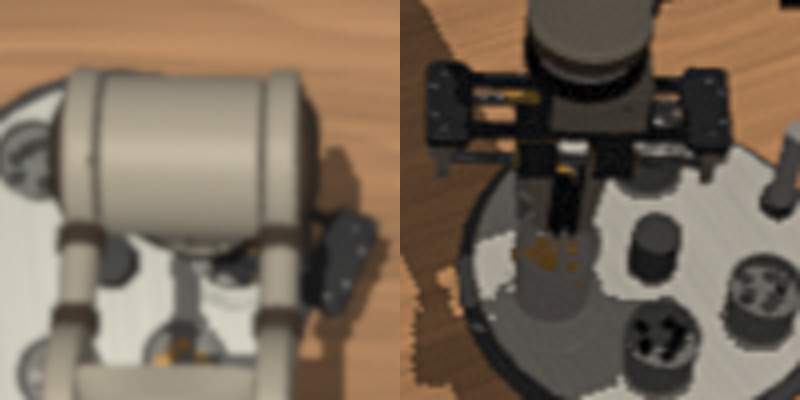

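The scene crop shows the pail rim at (379.3, 235.7), against a predicted (379.2, 234.6), so it is over the seat within about 3 mm (tolerance is ±7 mm). I'll lower it gently; contact is expected after 2.3 cm.

Emit:
step_arm:
  claw: [1, 1, 1, 1, 1, 1, 1, 1, 1, 1, 1]
  slide:
    - [0.1, 0, -0.3]
    - [0.1, 0, -0.7]
    - [0.1, 0, -1.1]
    - [0.1, 0, -1.4]
    - [0.1, 0, -1.7]
    - [0.1, 0, -1.9]
    - [0.1, 0, -2.05]
    - [0.1, 0, -2.15]
    - [0.1, 0, -2.25]
    - [0.1, 0, -2.25]
    - [0.1, 0, -2.25]
  roll: [0, 0, 0, 0, 0, 0, 0, 0, 0, 0, 0]

```text
time: 7.9
tool_pos: [0.5701, 0.1103, 0.2993]
tool_rot: [[0.92, -0.392, 0.0], [-0.392, -0.92, 0.0], [0.0, -0.0, -1.0]]
contact_force: [0.2, -0.2, -3.3]
grip_width: 0.014
```

Emit:
step_arm:
  claw: [1, 1, 1, 1]
  slide:
    - [0, 0, -0.05]
    - [0, 0, -0.1]
    - [0, 0, -0.1]
    - [0, 0, -0.1]
  roll: [0, 0, 0, 0]

```text
time: 8.23
tool_pos: [0.5703, 0.1103, 0.2989]
tool_rot: [[0.92, -0.392, 0.001], [-0.392, -0.92, 0.0], [0.001, -0.0, -1.0]]
contact_force: [-1.4, -0.0, 0.5]
grip_width: 0.0138
```

It's on the seat floor: TCP 0.2989 against a predicted 0.299, with the weight off the gripper. On the ring it would have stopped 8 mm higher. Releasing and rising.

Emit:
step_arm:
  claw: [0.6, 0.5, 0.4, 0.3, 0.2, 0.2, 0.2]
  slide:
    - [0, 0, 0]
    - [0, 0, 0]
    - [0, 0, 0]
    - [0, 0, 0]
    - [0, 0, 0]
    - [0, 0, 0]
    - [0, 0, 0]
  roll: [0, 0, 0, 0, 0, 0, 0]

```text
time: 8.82
tool_pos: [0.5701, 0.1103, 0.2982]
tool_rot: [[0.92, -0.392, -0.0], [-0.392, -0.92, 0.0], [-0.0, -0.0, -1.0]]
contact_force: [-0.3, -0.3, -0.2]
grip_width: 0.0374
```

Emit:
step_arm:
  claw: [0.2, 0.2, 0.2, 0.2, 0.2, 0.2, 0.2, 0.2]
  slide:
    - [0, 0, 1]
    - [0, 0, 2]
    - [0, 0, 4]
    - [0, 0, 6]
    - [0, 0, 8]
    - [0, 0, 10]
    - [0, 0, 10]
    - [0, 0, 10]
  roll: [0, 0, 0, 0, 0, 0, 0, 0]

```text
time: 9.48
tool_pos: [0.5704, 0.1103, 0.4003]
tool_rot: [[0.92, -0.392, 0.004], [-0.392, -0.92, -0.0], [0.004, -0.002, -1.0]]
contact_force: [-0.4, -0.0, -0.2]
grip_width: 0.0365
```

Emit:
step_arm:
  claw: [-0.1, -0.2, -0.2, -0.2, -0.2, -0.2, -0.2, -0.2, -0.2, -0.2, -0.2, -0.2]
  slide:
    - [0, 1.6, 0]
    - [0, 3.2, 0]
    - [0, 4.8, 0]
    - [0, 6.4, 0]
    - [0, 8, 0]
    - [-0.5, 10, 0]
    - [-1, 12, 0]
    - [-1.4, 14, 0]
    - [-1.8, 16, 0]
    - [-2.1, 18, 0]
    - [-2.3, 19.4, 0]
    - [-2.3, 19.4, 0]
  roll: [0.1, 0.2, 0.3, 0.4, 0.5, 0.6, 0.7, 0.8, 0.9, 1.0, 1.1, 1.2]

```text
time: 10.48
tool_pos: [0.5459, 0.3066, 0.3963]
tool_rot: [[0.693, 0.72, -0.003], [0.72, -0.693, 0.0], [-0.002, -0.002, -1.0]]
contact_force: [0.3, 0.1, 0.5]
grip_width: 0.055
```

Emit:
step_arm:
  claw: [-0.2, -0.2, -0.2, -0.2, -0.2, -0.2, -0.2, -0.2, -0.2, -0.2, -0.2]
  slide:
    - [0, 0, 0]
    - [0, 0, 0]
    - [0, 0, 0]
    - [0, 0, 0]
    - [0, 0, 0]
    - [0, 0, -1]
    - [0, 0, -3]
    - [0, 0, -5]
    - [0, 0, -6]
    - [0, 0, -6]
    - [0, 0, -6]
  roll: [0.1, 0.2, 0.3, 0.4, 0.5, 0.6, 0.7, 0.8, 0.88, 0.88, 0.88]

```text
time: 11.4
tool_pos: [0.5466, 0.3041, 0.3365]
tool_rot: [[-0.103, 0.995, -0.003], [0.995, 0.103, -0.001], [-0.001, -0.003, -1.0]]
contact_force: [0.8, 0.5, -0.5]
grip_width: 0.0552
```

```bash
python3 - <<'E'
from h import *
s=r.state();print(s["tool_pos"],s["tool_rot"][:,0],s["grip_width"],s["joint_pos"])
t=shot("top","t4");s=shot("scene","s4")
Z=lambda im,x,y:cv2.resize(im[y:y+100,x:x+120],None,fx=4,fy=4,interpolation=cv2.INTER_CUBIC)[:,:400]
Z=lambda im,x,y:cv2.resize(im[y:y+100,x:x+100],None,fx=4,fy=4,interpolation=cv2.INTER_CUBIC)
cv2.imwrite("pics/z4.png",np.hstack([Z(t,215,140),Z(s,355,185)])[:,:,::-1])
print("pail rim/bar expected scene", *[proj("scene",(.570,.110,z)) for z in (.086,.137)],"post top",proj("scene",(.547,.304,.112)))
E
```

```text
[0.54658626 0.3040764  0.33653351] [-1.03450794e-01  9.94634351e-01 -6.63436910e-04] 0.05522563839033689 [3.14787300e-01 3.43633649e-01 1.51401853e+00 3.06870047e-05
 1.28724338e+00 2.11143505e-01]
pail rim/bar expected scene [378.7 239.5] [380.2 229.1] post top [439.  206.9]
```

View pics/z4.png

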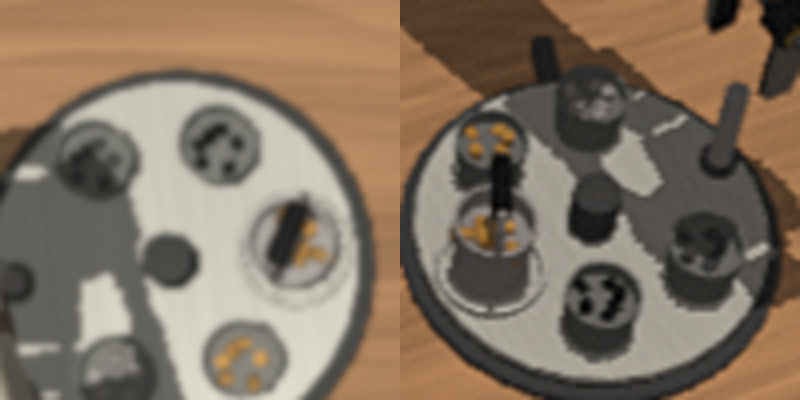

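The pail stands inside the ring. The post top is at (439, 207), exactly as predicted, and the fingers straddle it. Descending and gripping.

Emit:
step_arm:
  claw: [-0.2, -0.2, -0.2, -0.2, -0.2, -0.2, -0.2, -0.2]
  slide:
    - [0, 0, -1.5]
    - [0, 0, -3]
    - [0, 0, -4.5]
    - [0, 0, -6]
    - [0, 0, -7]
    - [0, 0, -7.5]
    - [0, 0, -7.5]
    - [0, 0, -7.5]
  roll: [0, 0, 0, 0, 0, 0, 0, 0]

```text
time: 12.17
tool_pos: [0.5474, 0.3044, 0.264]
tool_rot: [[-0.105, 0.994, 0.001], [0.994, 0.105, 0.0], [0.0, 0.001, -1.0]]
contact_force: [0.0, 0.3, 0.9]
grip_width: 0.0551
```

Emit:
step_arm:
  claw: [0.2, 0.4, 0.5, 0.6, 0.7, 0.8, 0.9, 1, 1, 1, 1]
  slide:
    - [0, 0, 0]
    - [0, 0, 0]
    - [0, 0, 0]
    - [0, 0, 0]
    - [0, 0, 0]
    - [0, 0, 0]
    - [0, 0, 0]
    - [0, 0, 0]
    - [0, 0, 0]
    - [0, 0, 0]
    - [0, 0, 0]
  roll: [0, 0, 0, 0, 0, 0, 0, 0, 0, 0, 0]
  grip_force: 25

```text
time: 13.08
tool_pos: [0.5472, 0.3043, 0.2635]
tool_rot: [[-0.106, 0.994, 0.001], [0.994, 0.106, 0.0], [0.0, 0.001, -1.0]]
contact_force: [0.7, 1.3, 2.1]
grip_width: 0.0171
```

```bash
python3 - <<'E'
import numpy as np
c=np.array([.559,.195]);p0=np.array([.5472,.3043]);R=np.linalg.norm(p0-c);a0=np.degrees(np.arctan2(*(p0-c)[::-1]))
for A,B in((0,-44),(-44,-88),(-88,-109.2)):
    n=11 if B>-100 else 7
    f=lambda t:c+R*np.array([np.cos(np.radians(a0+t)),np.sin(np.radians(a0+t))])
    t=np.linspace(A,B,n+1)[1:]
    print([[round(x,1) for x in ((f(u)-f(A))*100).tolist()]+[0] for u in t]);print(np.radians(t-A).round(3).tolist())
print(a0,R,f(-109.2))
E
```

```text
[[0.8, 0.1, 0], [1.5, 0.1, 0], [2.3, 0.0, 0], [3.1, -0.1, 0], [3.8, -0.3, 0], [4.5, -0.5, 0], [5.3, -0.7, 0], [6.0, -1.0, 0], [6.6, -1.4, 0], [7.3, -1.8, 0], [7.9, -2.2, 0]]
[-0.07, -0.14, -0.209, -0.279, -0.349, -0.419, -0.489, -0.559, -0.628, -0.698, -0.768]
[[0.6, -0.5, 0], [1.1, -1.0, 0], [1.7, -1.6, 0], [2.1, -2.2, 0], [2.6, -2.8, 0], [2.9, -3.5, 0], [3.3, -4.2, 0], [3.6, -4.9, 0], [3.8, -5.6, 0], [4.0, -6.4, 0], [4.1, -7.1, 0]]
[-0.07, -0.14, -0.209, -0.279, -0.349, -0.419, -0.489, -0.559, -0.628, -0.698, -0.768]
[[0.1, -0.6, 0], [0.1, -1.2, 0], [0.1, -1.7, 0], [0.1, -2.3, 0], [0.0, -2.9, 0], [-0.1, -3.5, 0], [-0.2, -4.0, 0]]
[-0.053, -0.106, -0.159, -0.211, -0.264, -0.317, -0.37]
96.16177251700763 0.10993511722829973 [0.66610096 0.17019852]
```

Emit:
step_arm:
  claw: [1, 1, 1, 1, 1, 1, 1, 1, 1, 1, 1, 1]
  slide:
    - [0.8, 0.1, 0]
    - [1.5, 0.1, 0]
    - [2.3, 0.0, 0]
    - [3.1, -0.1, 0]
    - [3.8, -0.3, 0]
    - [4.5, -0.5, 0]
    - [5.3, -0.7, 0]
    - [6.0, -1.0, 0]
    - [6.6, -1.4, 0]
    - [7.3, -1.8, 0]
    - [7.9, -2.2, 0]
    - [7.9, -2.2, 0]
  roll: [-0.07, -0.14, -0.21, -0.28, -0.35, -0.42, -0.49, -0.56, -0.63, -0.7, -0.77, -0.77]
  grip_force: 25

```text
time: 14.08
tool_pos: [0.6276, 0.2824, 0.2635]
tool_rot: [[0.619, 0.785, 0.004], [0.785, -0.619, 0.003], [0.005, 0.002, -1.0]]
contact_force: [4.5, 4.7, -0.9]
grip_width: 0.0176
```

Emit:
step_arm:
  claw: [1, 1, 1, 1, 1, 1, 1, 1, 1, 1, 1, 1]
  slide:
    - [0.6, -0.5, 0]
    - [1.1, -1.0, 0]
    - [1.7, -1.6, 0]
    - [2.1, -2.2, 0]
    - [2.6, -2.8, 0]
    - [2.9, -3.5, 0]
    - [3.3, -4.2, 0]
    - [3.6, -4.9, 0]
    - [3.8, -5.6, 0]
    - [4.0, -6.4, 0]
    - [4.1, -7.1, 0]
    - [4.1, -7.1, 0]
  roll: [-0.07, -0.14, -0.21, -0.28, -0.35, -0.42, -0.49, -0.56, -0.63, -0.7, -0.77, -0.77]

```text
time: 15.08
tool_pos: [0.6693, 0.2099, 0.2636]
tool_rot: [[0.991, 0.132, 0.009], [0.132, -0.991, 0.001], [0.009, 0.0, -1.0]]
contact_force: [12.9, 1.4, -6.2]
grip_width: 0.0176
```

Emit:
step_arm:
  claw: [1, 1, 1, 1, 1, 1, 1, 1, 1]
  slide:
    - [0.1, -0.6, 0]
    - [0.1, -1.2, 0]
    - [0.1, -1.7, 0]
    - [0.1, -2.3, 0]
    - [0.0, -2.9, 0]
    - [-0.1, -3.5, 0]
    - [-0.2, -4.0, 0]
    - [-0.2, -4.0, 0]
    - [-0.2, -4.0, 0]
  roll: [-0.05, -0.1, -0.16, -0.21, -0.26, -0.32, -0.37, -0.37, -0.37]

```text
time: 15.83
tool_pos: [0.6672, 0.1696, 0.2635]
tool_rot: [[0.972, -0.233, 0.009], [-0.233, -0.972, -0.001], [0.009, -0.001, -1.0]]
contact_force: [13.1, -3.7, -7.1]
grip_width: 0.0176
```

```bash
python3 - <<'E'
from h import *
s=r.state();print(s["tool_pos"],s["tool_rot"][:,0],s["grip_width"],s["contact_force"],s["time"])
t=shot("top","t5");s=shot("scene","s5")
Z=lambda im,x,y:cv2.resize(im[y:y+120,x:x+80],None,fx=5,fy=5,interpolation=cv2.INTER_CUBIC)
cv2.imwrite("pics/z5.png",np.hstack([Z(t,210,160),Z(s,355,180)])[:,:,::-1])
E
```

```text
[0.66719758 0.16964965 0.26353926] [ 0.97244446 -0.23296869  0.0087951 ] 0.017610422443274994 [13.08346298 -3.67895557 -7.0619626 ] 15.8333
```

View pics/z5.png

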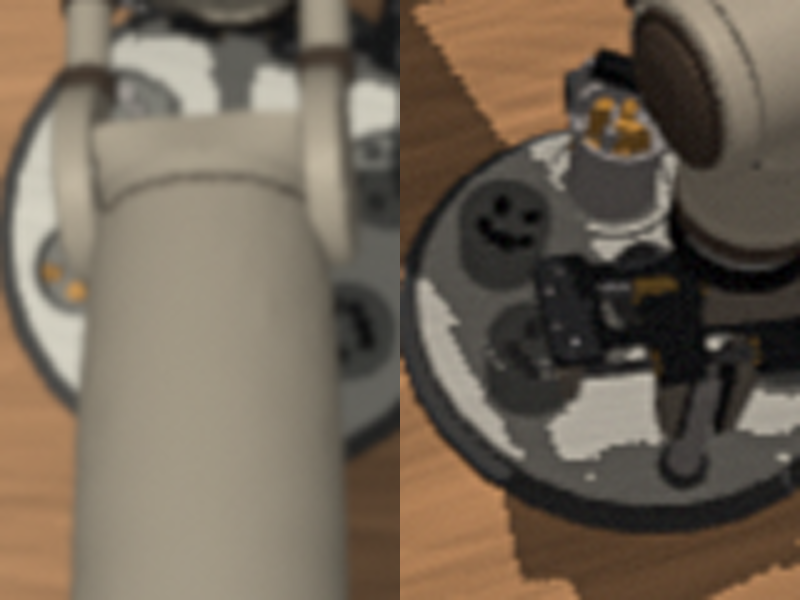

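The turn went through, and the pail now stands in its ring beside the pointer block (z5, about (578, 90)). The post, axis and pointer are collinear within about 1 mm. There is a 13 N outward load, because the axis lies 1–2 mm farther out than I assumed. I'll ease that off and re-check.

Emit:
step_arm:
  claw: [1, 1, 1, 1, 1, 1]
  slide:
    - [0.1, 0, 0]
    - [0.2, 0, 0]
    - [0.2, 0, 0]
    - [0.2, 0, 0]
    - [0.2, 0, 0]
    - [0.2, 0, 0]
  roll: [0, 0, 0, 0, 0, 0]
  grip_force: 30

```text
time: 16.43
tool_pos: [0.6682, 0.1705, 0.2636]
tool_rot: [[0.973, -0.232, 0.005], [-0.232, -0.973, -0.001], [0.005, -0.0, -1.0]]
contact_force: [6.6, -2.7, -1.7]
grip_width: 0.0174
```

```bash
python3 - <<'E'
from h import *
st=r.state();print(st["tool_pos"],st["grip_width"],st["contact_force"],st["ft_torque"])
s=shot("scene","s6")
S=lambda x,y:(355+(x-400+.5)/5-.5,180+(y+.5)/5-.5)
c=np.array([.5606,.1939]);
print("S ptr dir",np.degrees(np.arctan2(.2344-c[1],.3962-c[0])))
for n,q,z in(("post foot",(684,466),.03),("cupL top",(503,220),.064),("rim",(618,127),.086)):
    d=at("scene",S(*q),z)[:2]-c;print(n,d,np.linalg.norm(d).round(4),np.degrees(np.arctan2(d[1],d[0])).round(1))
im=s.copy()
for w,col in((167,(0,255,0)),(164,(255,0,0)),(170,(0,0,255))):
    for rr in np.linspace(.1,.19,150):
        P=(c[0]+rr*np.cos(np.radians(w)),c[1]+rr*np.sin(np.radians(w)),.023);u=proj("scene",P)
big=cv2.resize(im[165:265,360:460],None,fx=6,fy=6,interpolation=cv2.INTER_CUBIC)
old=cv2.resize(cv2.imread("pics/scene1.png")[180:220,370:420],None,fx=4,fy=4,interpolation=cv2.INTER_CUBIC)
out=np.zeros((600,800,3),np.uint8);out[:,:600]=big[:,:,::-1];out[:160,600:]=old
cv2.imwrite("pics/z6.png",out)
E
```

```text
[0.66820717 0.17050084 0.26355234] 0.017419010504406696 [ 6.63418472 -2.6831318  -1.66438535] [-0.24174523 -0.98135844 -0.08208522]
S ptr dir 166.16073308139897
post foot [ 0.1106 -0.0259] 0.1136 -13.2
cupL top [-0.0559 -0.063 ] 0.0842 -131.6
rim [-0.0777  0.0174] 0.0796 167.4
```

View pics/z6.png

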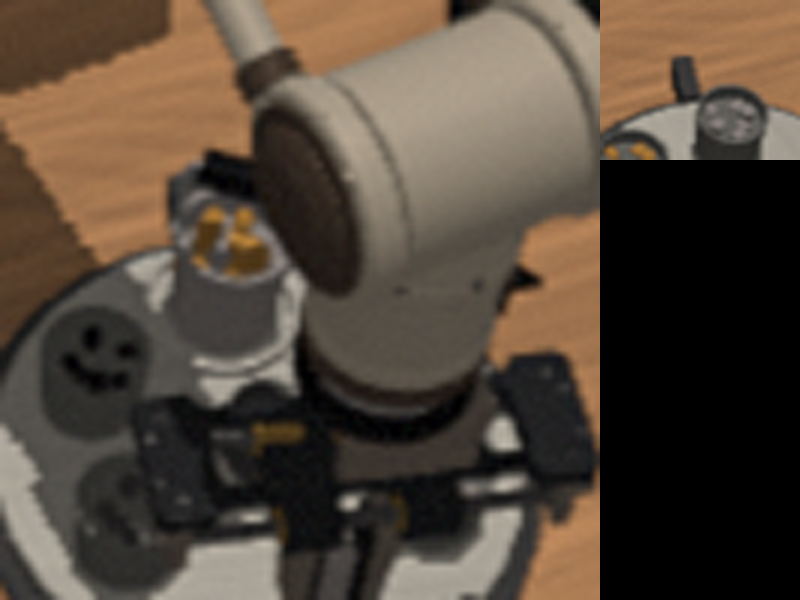

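Final check: the seat direction comes out at 166.8–168.4° and the pointer at 166.2–167.5°, so they agree within about 1° (1–2 mm). The grip is firm at 17.4 mm and the load is small. Handing in.

```bash
python3 - <<'E'
from h import *
print(r.job_done()); s=r.state();print(s["time"],s["tool_pos"],s["grip_width"])
E
```

```text
the job is handed in; nothing more can be done
None
the job is handed in; nothing more can be done
```

The steel pail is in the carousel's ring seat, and the carousel is turned so the pail stands at the pointer. I handed the job in at about 16.5 s, with the gripper still holding the post.

- **Placing:** I lifted the pail by its handle bar and lowered it until it touched the seat floor. The tool stopped at the predicted height and the weight came off the gripper. I then let go, and the picture showed the pail inside the ring.
- **Turning:** I gripped the post and turned the carousel about 109° clockwise.
- **Alignment:** The pail and seat direction measured 166.8–168.4° in the pictures, and the pointer 166.2–167.5°. They agree to about 1–2°, or 1–3 mm at the seat. The arm hides the pointer's tip at the end, so its direction comes mainly from the first pictures.
- **Grip at hand-in:** The fingers were 17.4 mm apart on the 18 mm post, at 30 N grip.
- **What disagreed:**
    - The two cameras differed by about 2–9 mm in x.
    - My estimate of the turning axis was 1–2 mm off, which built up about 13 N of sideways load on the post. I eased most of that off, and about 7 N remained at the end.
- **Not checked:** I sent the arm nowhere near the coffee cup, foam insert or tape roll, but I did not measure them again afterwards.

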